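Move a freshly painted sample tile to the drying tray with a trowel

TASK

The face of the blue sample tile is still wet, so do not touch that tile with the gripper: take the trowel by its handle, slide its blade under the blue tile between the two runners, lift the tile on the blade, carry it to the white drying tray and tip it off low and gently, so that it lies flat on the tray's floor with its face up. Then put the trowel down flat on the worktop, clear of the tray and the tile. Leave the yellow tile where it is.

Things in the scene. Friction and masses are not known exactly. Their poses are not given: they have to be found in the camera images.
- trowel: Trowel lying on its flat polished steel blade, 190x52x2.4 mm (1.4 at the front edge), 0.22 kg. Origin: underside of the blade below the handle; x to the front edge (x = 130 mm, heel at -60), z up. A 12 mm high spine that ends at x = 34 stops a load. At the start it points to world +y within 20 deg. A tile begins to slide when the blade is tipped 9 to 14 deg; 25 deg slides it well.
- trowel_handle (a point): Centre of the trowel's straight wooden handle with a red end, 80 mm long along the blade, 22 mm wide, from 38 to 66 mm above the blade's underside. The point is 52 mm above the trowel's origin, 3 mm nearer the heel.
- blue_tile: Tile with a blue face. 100x100x15 mm, 0.14 kg: a 7 mm plate on two cork runners 8 mm high and wide under two opposite edges; between them an open passage 82 mm wide, 8 mm high, from end to end. Origin: centre, at the runners' feet (bench); x along the runners and passage (within 12 deg of world y at the start), z up.
- yellow_tile: Tile with a yellow face, to be left alone; otherwise as the blue one. 100x100x15 mm, 0.14 kg: a 7 mm plate on two cork runners 8 mm high and wide under two opposite edges; between them an open passage 82 mm wide, 8 mm high, from end to end. Origin: centre, at the runners' feet (bench); x along the runners and passage (within 12 deg of world y at the start), z up.
- drying_tray: Square white drying tray, fixed, 200x200 mm outside, 190x190 mm inside; floor 3 mm above the worktop, rim 12 mm high and 5 mm thick. Origin: centre, at worktop level; x and y along its sides (yaw within 10 deg), z up. It stands left (+y) of both tiles.
Not all that is in view belongs to the job. What is shaped like the blue_tile but pink or red is not meant.

How it is judged:
By the outcome, as a careful person would: the job done as asked, in the order asked, and still so for the second after the job is handed in, with the robot touching nothing.
It also fails if it takes over 61 s, if anything falls off the work surface, if the arm or the gripper's body presses on something with over 40 N, if the wrist force passes 120 N, or if a joint passes its speed limit or range.

ROBOT

A 7-joint arm with a two-finger parallel gripper is mounted at the origin on a cart in front of the work surface, level with it; the furniture and walls round the work are solid. World frame = base frame: x ahead of the robot, y to its left, z up, the work surface at z = 0. Lengths are in m, angles in rad, forces in N, time in s.
With the tool pointing down it reaches from about 0.4 to 0.85 m from the base axis. Payload 10.4 kg.
Tool frame: the origin (TCP) lies midway between the tips of the shut fingers; the grasp point (between the pads) lies 19 mm behind it (r.grasp_offset is the distance from the TCP to the grasp point, in m); z points along the fingers, y is the line along which they close (so a half turn about z gives the same grasp; the last joint's range is limited). The gripper opens to 87 mm and grips with 3 to 60 N. Pads are 19 mm wide; open, the fingers measure 117 mm over their backs; the gripper's body (75 mm by 190 mm) begins 51 mm behind the grasp point.
Start: joints at [-0.725, 0.332, -0.065, 1.46, 0.022, 1.35, -0.088], TCP at [0.477, 0.404, 0.223] pointing down, gripper open.
Joint ranges: [-2.6, 2.6], [-0.5, 2.12], [-1.47, 1.34], [0.16, 2.42], [-1.27, 4.41], [0.06, 2.06], [-2.6, 2.6]. Speed limits (rad/s): [2.22, 2.22, 2.79, 2.79, 3.14, 3.14, 3.14].

INTERFACE

Orientations are given as a unit quaternion [x, y, z, w].
In Python, from bench import r gives the robot as it stands.
- The arm moves only by the tool drive_tool, never from a script. Its argument "moves" is a list that holds one entry, the list of rows, each a list of 7 numbers: the shift along the tool's x, y, z in m, then the turn, a rotation vector about the tool's x, y, z in rad, then the opening, from 0 (shut) to 1 (fully open). In form: [[[tx, ty, tz, ax, ay, az, jaw], ...]]. A call has 1 to 10 rows; each row shifts and turns the commanded pose from where the row before left it, along the tool's axes as they then stand; what a row does not reach is not made up. A row lasts 1/10 s, in which the tool goes at most 50 mm and 8.59 degrees, less where a joint would pass 70% of its speed; a pose out of reach is approached as far as the arm can. A call is refused whole if a number of a shift passes 0.05 or a number of a turn 0.15, either way. A call with a gripper value outside its range is refused whole. The fingers move at their own pace and stop on an object; "squeeze" is the grip in N (left out, the last holds). Time passes only in rows, so rows that do not move let the fingers close. It gives the time, the measured TCP pose, the force, the opening and the grip force at its end, in the units of the state.
- r.read_state(): the state, without advancing time (a new reading comes with each control period).
- r.camera(name): name is "scene" or "top" or "wrist"; returns the picture (384x512x3 uint8, red, green, blue); there is no depth.
- r.camera_info(name): a dict with "mtx" (3x3 intrinsics, pixels), "rvec" (rotation vector, rad) and "tvec" (3), from world to camera coordinates, as OpenCV has them; the wrist camera has in their place "T_tool_cam" (4x4, takes a point from camera to tool coordinates, whose origin is the TCP and whose axes are the flange's). Camera axes: x right, y down, z forward; pixel columns grow to the right and rows downward; lengths in m; the calibration is good to about 2 mm. The wrist camera is an equidistant fisheye: a pixel r from the principal point sees the ray r / f radians off the axis. A picture is of the moment at which its call begins: read the wrist's pose just before it. camera_info takes no time and is no camera call.
- r.close_job(): hands the job in; it is judged then, once.
Trained networks look in the newest picture that a camera, given by its name, has taken for a name from the list of things; names that differ only in an ending like _2 or _b are one class to them, and where a whole thing is asked for, a point or a joint stands for the part that bears it (a point fixed in the world has none). Each returns a list of dicts, best first, with "conf" (0 to 1); they miss things now and then, are a little off and sometimes report something else, mostly with a low value. They report only what shows in the picture. A call takes as long as a camera call. They do not tell look-alikes from the thing itself.
- r.find_in(camera, query): "bbox" ([left, top, right, bottom] in pixels, round what is visible of it).
- r.place_of(camera, query): "at" ([column, row] in pixels: a listed point, or the origin of a listed thing).
The state is a dict: "time": time; "joint_positions": joint angles; "joint_vel": joint speeds; "joint_torque": joint torques, N m; "ee_pos": TCP position; "eef_rot": TCP orientation; "ft_force": force on the tool from outside, world axes, zero at the start; "torque": the same for the moment, N m; "width": finger opening in m; "grip_force": force on a finger pad.
Only numpy, scipy, OpenCV 4.12 (cv2) and the standard library are available. Lean on these libraries where they do the work, as an engineer would, in place of code of your own. Each camera call takes 0.05 s, during which the arm holds its last target. There are 200 camera calls.

## Working session

There is one attempt and no reset: what is moved stays moved. The work goes in short steps, Python scripts to look and compute and a tool call to move; the robot and the scene stay as the last step left them, time stands still between calls to the robot, and variables do not carry over. Pictures are saved under pics/ and viewed, at most 13 in all, crops included, and the job is handed in when it is done.

Besides the shell and the picture viewer there is one more tool, called after ">>>" by a JSON object that holds its "op" and its "data", one argument or row to a line. drive_tool: Moves the arm, as the interface text tells. Its arguments: {"type":"object","properties":{"moves":{"type":"array"},"squeeze":{"type":"number"}},"required":["moves"]}

```bash
ls; mkdir -p pics
cat > h.py <<'E'
import numpy as np,cv2
from bench import r
from scipy.spatial.transform import Rotation as R
def ray(cam,px):
    i=r.camera_info(cam); K=np.array(i['mtx'],float).reshape(3,3)
    if cam=='wrist':
        s=r.read_state(); a=np.array([(px[0]-K[0,2])/K[0,0],(px[1]-K[1,2])/K[1,1]]); t=np.linalg.norm(a)
        d=np.r_[a/max(t,1e-9)*np.sin(t),np.cos(t)]; T=np.array(i['T_tool_cam']).reshape(4,4)
        Rt=R.from_quat(s['eef_rot']).as_matrix(); return Rt@T[:3,3]+s['ee_pos'],Rt@T[:3,:3]@d
    M=cv2.Rodrigues(np.array(i['rvec'],float))[0]
    d=np.linalg.inv(K)@[px[0],px[1],1]; return -M.T@np.ravel(i['tvec']),M.T@d
def at(cam,px,z):
    o,d=ray(cam,px); return (o+d*(z-o[2])/d[2]).round(4)
def snap(cam,name):
    im=r.camera(cam); cv2.imwrite('pics/%s.png'%name,cv2.cvtColor(im,cv2.COLOR_RGB2BGR)); return im
E
python3 - <<'E'
from h import *
a=snap('top','t0');
Z=dict(trowel=0,trowel_handle=.052,blue_tile=0,yellow_tile=0,drying_tray=0)
b=None
for c in('top','scene'):
    if c=='scene': b=snap('scene','s0')
    for q in Z:
        for d in r.place_of(c,q)[:3]: print(c,q,d['conf'],d['at'],at(c,d['at'],Z[q]))
cv2.imwrite('pics/both.png',cv2.resize(cv2.cvtColor(np.vstack([a,b]),cv2.COLOR_RGB2BGR),None,fx=.78,fy=.78))
print(r.read_state())
E
```

```text
pics
top trowel 0.86 [328.3, 195.7] [ 0.4928 -0.3123  0.    ]
top trowel 0.38 [251.9, 153.7] [ 0.6404 -0.0309  0.    ]
top trowel_handle 0.75 [328.2, 193.9] [ 0.4918 -0.3037  0.052 ]
top blue_tile 0.97 [303.6, 231.8] [ 0.3599 -0.2248  0.    ]
top blue_tile 0.74 [254.4, 156.8] [ 0.629  -0.0404  0.    ]
top blue_tile 0.65 [362.7, 238.2] [ 0.3432 -0.436   0.    ]
top yellow_tile 0.57 [245.1, 198.0] [ 0.4757 -0.0115  0.    ]
top drying_tray 0.58 [166.7, 186.3] [0.5103 0.2746 0.    ]
scene trowel 0.91 [319.9, 237.8] [ 0.5016 -0.3069  0.    ]
scene trowel_handle 0.62 [317.5, 230.9] [ 0.4866 -0.2976  0.052 ]
scene blue_tile 0.95 [269.8, 183.3] [ 0.6296 -0.0372  0.    ]
scene blue_tile 0.8 [336.4, 288.2] [ 0.3586 -0.4291  0.    ]
scene blue_tile 0.75 [280.6, 259.4] [ 0.3584 -0.2335  0.    ]
scene yellow_tile 0.58 [243.0, 206.3] [ 0.4811 -0.0104  0.    ]
scene drying_tray 0.97 [182.4, 173.2] [0.4975 0.2809 0.    ]
{'time': 0.6, 'joint_positions': array([-0.72457404,  0.33219512, -0.06464823,  1.46012088,  0.02158037,
        1.34988312, -0.08850269]), 'joint_vel': array([ 0.00060627,  0.00072486, -0.00029098,  0.0014625 ,  0.00023088,
       -0.00049879, -0.00049435]), 'joint_torque': array([ 2.57421780e-04, -6.22766018e+01,  2.44720210e-02, -3.89986324e+01,
       -6.10830914e-02,  3.15606175e-02,  2.33541971e-05]), 'ee_pos': array([0.47724884, 0.40358627, 0.22256845]), 'eef_rot': array([4.20900010e-01, 9.07107039e-01, 4.34773483e-05, 8.42406008e-06]), 'ft_force': array([-0.39743526, -0.07737779, -0.02696995]), 'torque': array([-0.01623154, -0.02449939, -0.00306772]), 'grip_force': 0.0, 'width': 0.08661308701065201}
```

View pics/t0.png

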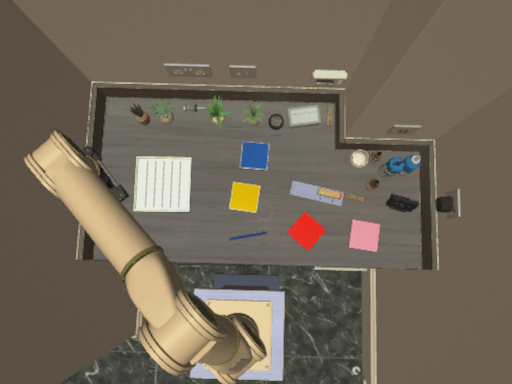

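View pics/s0.png

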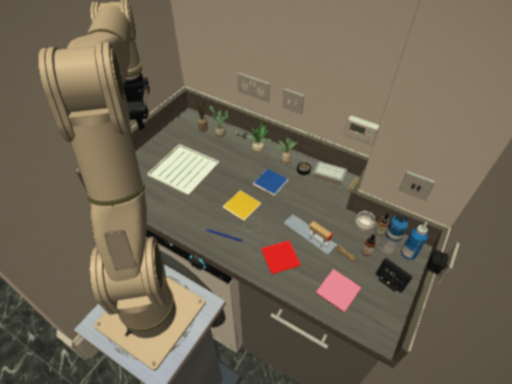

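The top view shows the blue tile at (255,156), yellow at (245,198), the tray at (163,184) and the trowel at (317,193) with its blade pointing left (+y). The red (306,231) and pink (364,235) tiles are decoys. Next I'll measure the yaws.

Run:
```python
from h import *
im=cv2.cvtColor(cv2.imread('pics/t0.png'),cv2.COLOR_BGR2HSV)
def seg(n,lo,hi,box,z):
    m=cv2.inRange(im,np.array(lo),np.array(hi)); k=np.zeros_like(m); k[box[1]:box[3],box[0]:box[2]]=1
    ys,xs=np.nonzero(m*k); p=np.array([at('top',(x,y),z)[:2] for x,y in zip(xs,ys)],np.float32)
    c,s,a=cv2.minAreaRect(p); print(n,len(p),np.round(c,4),np.round(s,3),round(a,1))
seg('blue',(100,120,60),(130,255,255),(230,130,280,180),.015)
seg('yellow',(20,120,90),(35,255,255),(220,175,270,220),.015)
seg('tray',(0,0,150),(180,90,255),(125,145,200,220),.010)
seg('blade',(100,20,100),(130,140,255),(285,175,346,210),.0024)
seg('handle',(5,100,90),(22,255,255),(310,180,341,203),.06)
b=cv2.imread('pics/t0.png')[130:225,230:375]; cv2.imwrite('pics/c0.png',cv2.resize(b,None,fx=5,fy=5,interpolation=cv2.INTER_CUBIC))
```

```text
blue 621 [ 0.6325 -0.0402] [0.091 0.091] 86.4
yellow 745 [ 0.4786 -0.0094] [0.099 0.099] 83.5Traceback (most recent call last):
  File "<stdin>", line 9, in <module>
  File "<stdin>", line 5, in seg
  File "h.py", line 13, in at
    o,d=ray(cam,px); return (o+d*(z-o[2])/d[2]).round(4)
        ~~~^^^^^^^^
  File "h.py", line 5, in ray
    i=r.camera_info(cam); K=np.array(i['mtx'],float).reshape(3,3)
ValueError: time passes only in moves, steps and waits
```

>>> {"op": "drive_tool", "data": {
  "moves": [
    [[0.034,-0.035,0,0,0,0.1,1],[0.034,-0.035,0,0,0,0.1,1],[0.0,-0.05,0,0,0,0.1,1],[0.0,0,0,0,0,0.1,1]]
  ]
}}

```text
time: 1.0
ee_pos: [0.3308, 0.3895, 0.2218]
eef_rot: [0.592, 0.806, -0.002, -0.0]
ft_force: [0.7, 0.1, -0.4]
width: 0.0871
grip_force: 0.0
```

```bash
sed -i 's/^def ray/from functools import lru_cache\n@lru_cache\ndef info(c): return r.camera_info(c)\ndef ray/; s/i=r.camera_info(cam)/i=info(cam)/' h.py
python3 - <<'E'
from h import *
b=cv2.imread('pics/t0.png')[130:225,230:375]; cv2.imwrite('pics/c0.png',cv2.resize(b,None,fx=5,fy=5,interpolation=cv2.INTER_CUBIC))
im=cv2.cvtColor(cv2.imread('pics/t0.png'),cv2.COLOR_BGR2HSV)
def seg(n,lo,hi,box,z):
    m=cv2.inRange(im,np.array(lo),np.array(hi)); k=np.zeros_like(m); k[box[1]:box[3],box[0]:box[2]]=1
    ys,xs=np.nonzero(m*k); p=np.array([at('top',(x,y),z)[:2] for x,y in zip(xs,ys)],np.float32)
    c,s,a=cv2.minAreaRect(p); print(n,len(p),np.round(c,4),np.round(s,3),round(a,1))
seg('blue',(100,120,60),(130,255,255),(230,130,280,180),.015)
seg('tray',(0,0,150),(180,90,255),(125,145,200,220),.010)
seg('blade',(100,20,100),(130,140,255),(285,175,346,210),.0024)
seg('handle',(5,100,90),(22,255,255),(310,180,341,203),.06)
print(r.read_state()['joint_positions'].round(2))
E
```

```text
blue 621 [ 0.6325 -0.0402] [0.091 0.091] 86.4
tray 3123 [0.519  0.2893] [0.203 0.203] 0.9
blade 491 [ 0.5017 -0.2689] [0.191 0.052] 78.5
handle 129 [ 0.4936 -0.3051] [0.078 0.02 ] 78.4
[-0.86  0.09 -0.1   1.75  0.01  1.3  -0.66]
```

View pics/c0.png

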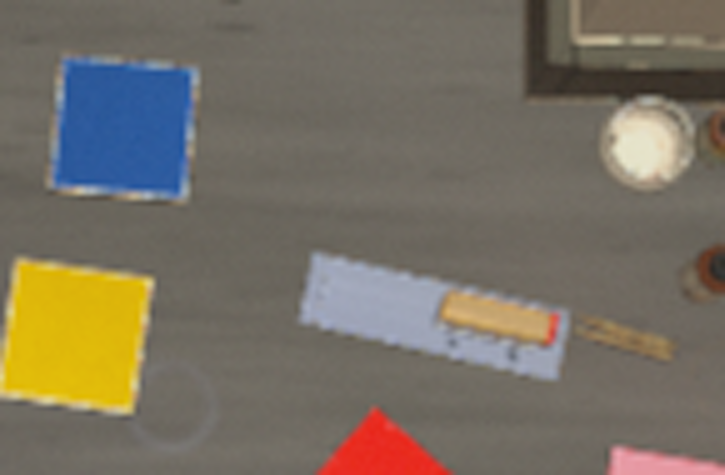

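The crop shows the trowel blade tip at upper left and the red handle end at the right, so its yaw is about 78.5°. The blue tile sits at about 86.4°, and there's a loose stick behind the heel. Next I'll move over the trowel.

>>> {"op": "drive_tool", "data": {
  "moves": [
    [[-0.04,0.026,0,0,0,0.126,1],[-0.04,0.026,0,0,0,0.126,1],[-0.04,0.026,0,0,0,0.126,1],[-0.04,0.026,0,0,0,0.126,1],[-0.048,0.01,0,0,0,0,1],[-0.048,0.01,0,0,0,0,1],[-0.048,0.01,0,0,0,0,1],[-0.048,0.01,0,0,0,0,1],[-0.048,0.01,0,0,0,0,1],[-0.048,0.01,0,0,0,0,1]]
  ]
}}

```text
time: 2.0
ee_pos: [0.4575, -0.0508, 0.2229]
eef_rot: [0.775, 0.632, 0.001, 0.0]
ft_force: [1.6, -0.2, 1.1]
width: 0.0872
grip_force: 0.0
```

```bash
cat >> h.py <<'E'
def pose(yaw,pitch=0):
    # tool x along yaw (deg), tool z down; pitch>0: blade front (tool +x) dips
    c=np.radians(yaw); b=np.array([[np.cos(c),np.sin(c),0],[np.sin(c),-np.cos(c),0],[0,0,-1]]).T
    return R.from_matrix(b)*R.from_rotvec([0,-np.radians(pitch),0])
def delta(p,yaw,pitch=0):
    s=r.read_state(); q=R.from_quat(s['eef_rot']); print('t',s['time'],'pos',s['ee_pos'].round(4),'J',s['joint_positions'].round(2))
    print('yaw',np.degrees(np.arctan2(*q.as_matrix()[1::-1,0])).round(2),'tool shift',q.inv().apply(np.array(p)-s['ee_pos']).round(4),'turn',(q.inv()*pose(yaw,pitch)).as_rotvec().round(4), 'in new frame',pose(yaw,pitch).inv().apply(np.array(p)-s['ee_pos']).round(4))
E
python3 -c "
from h import *
delta([.494,-.306,.033],78.5)"
```

```text
t 2.0 pos [ 0.4575 -0.0508  0.2229] J [-0.37 -0.06  0.37  1.89  0.02  1.3  -0.21]
yaw 78.43 tool shift [-0.2428  0.0868  0.1898] turn [ 0.0009 -0.0007 -0.0013] in new frame [-0.2428  0.0867  0.1899]
```

>>> {"op": "drive_tool", "data": {
  "moves": [
    [[-0.04,0.0145,0.012,0,0,0,1],[-0.04,0.0145,0.012,0,0,0,1],[-0.04,0.0145,0.012,0,0,0,1],[-0.04,0.0145,0.012,0,0,0,1],[-0.04,0.0145,0.012,0,0,0,1],[-0.04,0.0145,0.012,0,0,0,1],[0,0,0,0,0,0,1],[0,0,0,0,0,0,1],[0,0,0,0,0,0,1]]
  ]
}}

```text
time: 2.9
ee_pos: [0.4953, -0.3004, 0.1508]
eef_rot: [0.774, 0.633, 0.0, -0.0]
ft_force: [0.8, -1.0, 0.8]
width: 0.0871
grip_force: 0.0
```

```bash
python3 -c "
from h import *
delta([.494,-.306,.033],78.5)
snap('wrist','w1')
for q,z in (('trowel_handle',.052),('trowel',0)):
  for d in r.place_of('wrist',q)[:2]: print(q,d,at('wrist',d['at'],z))
for c in('top','scene'):
  snap(c,c+'1')
  for q,z in (('blue_tile',0),('drying_tray',0)):
    for d in r.place_of(c,q)[:2]: print(c,q,d,at(c,d['at'],z))
"
```

```text
t 2.9 pos [ 0.4953 -0.3004  0.1508] J [-0.04  0.31  0.61  1.71 -0.19  1.18  0.42]
yaw 78.49 tool shift [-0.0059 -0.0002  0.1177] turn [ 0.0003 -0.0007 -0.0001] in new frame [-5.800e-03 -1.000e-04  1.178e-01]
trowel_handle {'at': [251.9, 197.5], 'conf': 0.73} [ 0.4918 -0.3017  0.052 ]
trowel {'at': [254.6, 180.9], 'conf': 0.78} [ 0.4948 -0.2985  0.    ]
top blue_tile {'at': [252.9, 156.8], 'conf': 0.93} [ 0.6289 -0.0349  0.    ]
top blue_tile {'at': [361.8, 235.8], 'conf': 0.6} [ 0.3516 -0.4328  0.    ]
top drying_tray {'at': [163.9, 183.4], 'conf': 0.71} [0.5207 0.2854 0.    ]
top drying_tray {'at': [253.2, 157.8], 'conf': 0.3} [ 0.6252 -0.0362  0.    ]
scene blue_tile {'at': [271.6, 182.9], 'conf': 0.89} [ 0.635 -0.042  0.   ]
scene blue_tile {'at': [282.3, 258.7], 'conf': 0.69} [ 0.3635 -0.2369  0.    ]
scene drying_tray {'at': [182.3, 171.0], 'conf': 0.88} [0.5067 0.2887 0.    ]
```

View pics/w1.png

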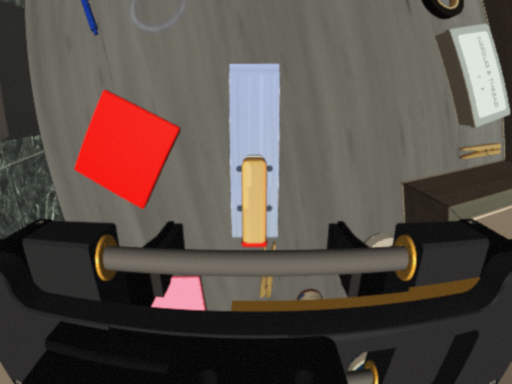

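The wrist view shows the blade aligned with the tool. Its front edge is at row 64, and the handle spans rows 157–247 at columns 243–268.

```bash
python3 -c "
from h import *
for px,z in (((255,157),.066),((255.5,246),.066),((230,64),.001),((279,64),.001),((232,236),.001),((279,236),.001)): print(px,at('wrist',px,z))
im=cv2.cvtColor(cv2.imread('pics/top1.png'),cv2.COLOR_BGR2HSV)
m=cv2.inRange(im,(0,0,150),(180,90,255)); k=np.zeros_like(m); k[145:225,125:205]=255
ys,xs=np.nonzero(m&k); p=np.array([at('top',(x,y),.012)[:2] for x,y in zip(xs,ys)],np.float32)
for f in (0,2): 
  print(cv2.minAreaRect(p), np.percentile(p,[.5,99.5],axis=0))
  break
delta([.494,-.3055,.033],78.5)
"
```

```text
(255, 157) [ 0.5018 -0.2651  0.066 ]
(255.5, 246) [ 0.4861 -0.3444  0.066 ]
(230, 64) [ 0.4942 -0.1725  0.001 ]
(279, 64) [ 0.5437 -0.1825  0.001 ]
(232, 236) [ 0.4564 -0.3568  0.001 ]
(279, 236) [ 0.5087 -0.3674  0.001 ]
((0.5188131928443909, 0.28885307908058167), (0.2024240344762802, 0.20326174795627594), 1.0793638229370117) [[0.4176625  0.1886    ]
 [0.61893751 0.38929999]]
t 3.35 pos [ 0.495  -0.3011  0.1507] J [-0.04  0.31  0.61  1.71 -0.19  1.18  0.42]
yaw 78.45 tool shift [-0.0045 -0.0002  0.1177] turn [ 0.0003 -0.0003 -0.0009] in new frame [-4.500e-03 -1.000e-04  1.177e-01]
```

>>> {"op": "drive_tool", "data": {
  "moves": [
    [[-0.004,0,0.03,0,0,0,1],[0,0,0.03,0,0,0,1],[0,0,0.03,0,0,0,1],[0,0,0.02,0,0,0,1],[0,0,0.0075,0,0,0,1],[0,0,0,0,0,0,1],[0,0,0,0,0,0,0],[0,0,0,0,0,0,0],[0,0,0,0,0,0,0],[0,0,0,0,0,0,0]]
  ],
  "squeeze": 55
}}

```text
time: 4.35
ee_pos: [0.4945, -0.3054, 0.0337]
eef_rot: [0.775, 0.632, 0.0, 0.0]
ft_force: [-0.2, -0.3, -0.7]
width: 0.0627
grip_force: 0.0
```

>>> {"op": "drive_tool", "data": {
  "moves": [
    [[0,0,0,0,0,0,0],[0,0,0,0,0,0,0],[0,0,0,0,0,0,0]]
  ]
}}

```text
time: 4.65
ee_pos: [0.4941, -0.3053, 0.0331]
eef_rot: [0.775, 0.632, 0.0, -0.0]
ft_force: [-0.3, -0.2, 0.4]
width: 0.0392
grip_force: 0.0
```

```bash
python3 -c "
from h import *
delta([.494,-.3048,.033],78.5)"
```

```text
t 4.65 pos [ 0.4941 -0.3053  0.0331] J [ 0.02  0.46  0.56  1.8  -0.29  0.96  0.5 ]
yaw 78.42 tool shift [ 0.0005 -0.0002  0.0001] turn [ 0.0001 -0.0001 -0.0014] in new frame [ 0.0005 -0.0002  0.0001]
```

>>> {"op": "drive_tool", "data": {
  "moves": [
    [[0,0,0,0,0,0,0],[0,0,0,0,0,0,0],[0,0,0,0,0,0,0],[0,0,0,0,0,0,0],[0,0,0,0,0,0,0]]
  ]
}}

```text
time: 5.15
ee_pos: [0.494, -0.3053, 0.033]
eef_rot: [0.775, 0.632, 0.0, -0.0]
ft_force: [-0.4, 0.0, -0.3]
width: 0.0215
grip_force: 55.0
```

>>> {"op": "drive_tool", "data": {
  "moves": [
    [[0,0,-0.015,0,0,0,0],[0,0,-0.025,0,0,0,0],[0,0,0,0,0,-0.069,0],[0,0,0,0,0,-0.069,0]]
  ]
}}

```text
time: 5.55
ee_pos: [0.4947, -0.3057, 0.0748]
eef_rot: [0.728, 0.685, 0.0, 0.001]
ft_force: [0.2, -0.0, -2.1]
width: 0.0218
grip_force: 55.0
```

```bash
python3 -c "
from h import *
delta([.619,-.248,.073],86.4)"
```

```text
t 5.55 pos [ 0.4947 -0.3057  0.0748] J [ 0.02  0.4   0.56  1.77 -0.24  1.03  0.6 ]
yaw 86.48 tool shift [0.0652 0.1205 0.002 ] turn [0.0019 0.0005 0.0015] in new frame [0.0654 0.1205 0.0018]
```

>>> {"op": "drive_tool", "data": {
  "moves": [
    [[0.016,0.03,0,0,0,0,0],[0.016,0.03,0,0,0,0,0],[0.016,0.03,0,0,0,0,0],[0.016,0.03,0,0,0,0,0],[0,0,0,0,0,0,0],[0,0,0,0,0,0,0],[0,0,0,0,0,0,0],[0,0,0,0,0,0,0]]
  ]
}}

```text
time: 6.35
ee_pos: [0.6171, -0.2502, 0.0735]
eef_rot: [0.73, 0.684, -0.0, 0.0]
ft_force: [0.1, -0.2, -2.0]
width: 0.0215
grip_force: 55.0
```

```bash
python3 -c "
from h import *
delta([.619,-.248,.073],86.4)
im=snap('wrist','w2')
h=cv2.cvtColor(im,cv2.COLOR_RGB2HSV); m=cv2.inRange(h,(100,150,60),(130,255,255)); 
n,l,st,c=cv2.connectedComponentsWithStats(m); j=1+np.argmax(st[1:,4]); print(st[j],c[j])
ys,xs=np.nonzero(l==j); p=np.array([at('wrist',(x,y),.015)[:2] for x,y in zip(xs,ys)],np.float32); print(cv2.minAreaRect(p))
cv2.imwrite('pics/w2c.png',cv2.resize(cv2.cvtColor(im[0:280,100:430],cv2.COLOR_RGB2BGR),None,fx=2,fy=2))
"
```

```text
t 6.35 pos [ 0.6171 -0.2502  0.0735] J [-0.05  0.57  0.51  1.53 -0.3   1.11  0.45]
yaw 86.24 tool shift [0.0023 0.0018 0.0005] turn [-0.      0.0003 -0.0028] in new frame [0.0023 0.0018 0.0005]
[194   0   5   1   5] [196.   0.]
((0.5827481746673584, -0.08426055312156677), (5.997137850499712e-05, 0.0031398050487041473), 80.13406372070312)
```

View pics/w2c.png

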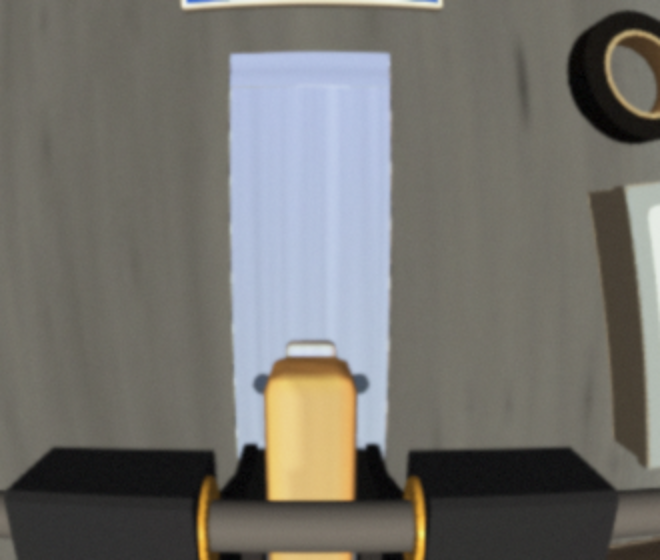

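The wrist view shows the tile's near edge just ahead of the blade (crop columns 182–442 at row 8). The blade's front edge spans crop columns 230–391 at row 54.

```bash
python3 -c "
from h import *
u=np.array([np.cos(np.radians(86.24)),np.sin(np.radians(86.24)),0]); v=np.array([u[1],-u[0],0])
p=r.read_state()['ee_pos']
for n,px,z in (('tileL',(191,4.5),.015),('tileR',(321,4.5),.015),('bladeL',(215,27),.041),('bladeR',(295.5,27),.041),('bladeL2',(217,180),.042),('bladeR2',(294,180),.042)):
  w=at('wrist',px,z); print(n,w,'along',((w-p)@u).round(4),'across',((w-p)@v).round(4))
"
```

```text
tileL [ 0.5788 -0.0876  0.015 ] along 0.1595 across -0.049
tileR [ 0.6765 -0.0938  0.015 ] along 0.1598 across 0.0489
bladeL [ 0.5992 -0.1173  0.041 ] along 0.1312 across -0.0267
bladeR [ 0.6514 -0.1206  0.041 ] along 0.1314 across 0.0256
bladeL2 [ 0.5932 -0.2196  0.042 ] along 0.0288 across -0.0259
bladeR2 [ 0.6445 -0.2228  0.042 ] along 0.0289 across 0.0255
```

>>> {"op": "drive_tool", "data": {
  "moves": [
    [[0,0,0.02,0,0,0,0],[0,0,0.012,0,0,0,0],[0,0,0.006,0,0,0,0],[0,0,0,0,0,0,0],[0,0,0,0,0,0,0],[0,0,0,0,0,0,0]]
  ]
}}

```text
time: 7.0
ee_pos: [0.6183, -0.2494, 0.0358]
eef_rot: [0.729, 0.684, 0.0, 0.0]
ft_force: [0.2, -0.9, -2.8]
width: 0.0214
grip_force: 55.0
```

```bash
python3 -c "
from h import *
delta([.6171,-.2502,.0355],86.24)
s=r.read_state(); print(s['ft_force'],s['torque'])"
```

```text
t 7.0 pos [ 0.6183 -0.2494  0.0358] J [-0.04  0.62  0.49  1.55 -0.32  1.05  0.47]
yaw 86.33 tool shift [-0.0009 -0.0012  0.0003] turn [0.001  0.0002 0.0016] in new frame [-0.0009 -0.0012  0.0003]
[ 0.2411502  -0.85673325 -2.76287833] [-0.09332832  0.0978381   0.02146193]
```

>>> {"op": "drive_tool", "data": {
  "moves": [
    [[0.02,-0.001,0,0,0,0,0],[0.02,0,0,0,0,0,0],[0.02,0,0,0,0,0,0],[0.02,0,0,0,0,0,0],[0.015,0,0,0,0,0,0],[0.012,0,0,0,0,0,0],[0.01,0,0,0,0,0,0],[0,0,0,0,0,0,0],[0,0,0,0,0,0,0]]
  ]
}}

```text
time: 7.9
ee_pos: [0.6243, -0.133, 0.0351]
eef_rot: [0.729, 0.684, -0.0, 0.0]
ft_force: [-0.6, 0.1, -2.7]
width: 0.0211
grip_force: 55.0
```

```bash
python3 -c "
from h import *
delta([.6247,-.1322,.0355],86.24)
im=snap('wrist','w3')
cv2.imwrite('pics/w3c.png',cv2.resize(cv2.cvtColor(im[0:280,100:430],cv2.COLOR_RGB2BGR),None,fx=2,fy=2))"
```

```text
t 7.9 pos [ 0.6243 -0.133   0.0351] J [-0.22  0.56  0.48  1.64 -0.29  1.02  0.28]
yaw 86.31 tool shift [ 0.0008  0.0003 -0.0004] turn [0.0001 0.0005 0.0013] in new frame [ 0.0008  0.0003 -0.0004]
```

View pics/w3c.png

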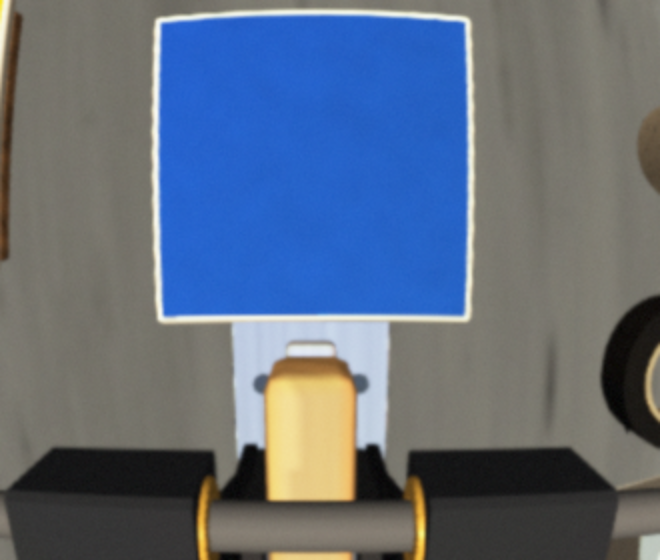

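The tile is centred on the blade with its near edge about 6 mm short of the spine. I'll go 4 mm further and then lift.

>>> {"op": "drive_tool", "data": {
  "moves": [
    [[0.004,0,0,0,0,0,0],[0,0,0,0,0,0,0],[0,0,-0.004,0,0,0,0],[0,0,-0.004,0,0,0,0],[0,0,-0.006,0,0,0,0],[0,0,-0.01,0,0,0,0],[0,0,-0.012,0,0,0,0],[0,0,-0.012,0,0,0,0],[0,0,-0.008,0,0,0,0],[0,0,-0.004,0,0,0,0]]
  ]
}}

```text
time: 8.95
ee_pos: [0.6252, -0.1284, 0.0965]
eef_rot: [0.729, 0.684, 0.001, 0.001]
ft_force: [-0.1, -0.8, -3.6]
width: 0.0217
grip_force: 55.0
```

```bash
python3 -c "
from h import *
delta([.6243,-.128,.095],86.24)
im=snap('wrist','w4')
h=cv2.cvtColor(im,cv2.COLOR_RGB2HSV); m=cv2.inRange(h,(100,170,60),(130,255,255)); 
n,l,st,c=cv2.connectedComponentsWithStats(m); j=1+np.argmax(st[1:,4]); print(st[j],c[j])
s=r.read_state(); print(s['ft_force'],s['torque'])
im=snap('top','t4')
for d in r.find_in('top','drying_tray'): print(d)
"
```

```text
t 8.95 pos [ 0.6252 -0.1284  0.0965] J [-0.25  0.49  0.5   1.6  -0.25  1.12  0.25]
yaw 86.33 tool shift [ 0.0004 -0.0009  0.0015] turn [ 0.0017 -0.0002  0.0016] in new frame [ 0.0004 -0.0009  0.0015]
[  182    17   150   147 21542] [256.84718225  90.12120509]
[ 0.10816152 -0.00639813 -2.62612794] [-0.26074826  0.04559426  0.02232459]
{'bbox': [135.4, 156.2, 194.2, 213.2], 'conf': 0.87}
```

The tile is riding on the blade. I'll carry it gently towards the tray.

>>> {"op": "drive_tool", "data": {
  "moves": [
    [[0.005,-0.002,0,0,0,-0.005,0],[0.009,-0.004,0,0,0,-0.01,0],[0.014,-0.006,0,0,0,-0.01,0],[0.018,-0.008,0,0,0,-0.01,0],[0.023,-0.01,0,0,0,-0.01,0],[0.023,-0.01,0,0,0,-0.01,0],[0.023,-0.01,0,0,0,-0.01,0],[0.018,-0.008,0,0,0,-0.01,0],[0.013,-0.006,0,0,0,-0.005,0],[0.008,-0.003,0,0,0,0,0]]
  ]
}}

```text
time: 10.1
ee_pos: [0.5601, 0.029, 0.095]
eef_rot: [0.701, 0.714, 0.0, -0.0]
ft_force: [-0.1, 0.9, -4.1]
width: 0.0219
grip_force: 55.0
```

```bash
python3 -c "
from h import *
delta([.517,.18,.095],91)
im=snap('wrist','w5')
h=cv2.cvtColor(im,cv2.COLOR_RGB2HSV); m=cv2.inRange(h,(100,170,60),(130,255,255)); 
n,l,st,c=cv2.connectedComponentsWithStats(m); j=1+np.argmax(st[1:,4]); print(st[j],c[j])
"
```

```text
t 10.1 pos [0.5601 0.029  0.095 ] J [-0.51  0.31  0.45  1.81 -0.16  1.06  0.01]
yaw 91.04 tool shift [ 1.518e-01 -4.040e-02  1.000e-04] turn [-0.0003 -0.0007  0.0008] in new frame [ 0.1517 -0.0405  0.    ]
[  182    17   150   147 21586] [256.75257111  90.07208376]
```

>>> {"op": "drive_tool", "data": {
  "moves": [
    [[0.005,-0.001,0,0,0,0,0],[0.01,-0.003,0,0,0,0,0],[0.015,-0.004,0,0,0,0,0],[0.02,-0.005,0,0,0,0,0],[0.025,-0.007,0,0,0,0,0],[0.025,-0.007,0,0,0,0,0],[0.02,-0.005,0,0,0,0,0],[0.016,-0.004,0,0,0,0,0],[0.01,-0.003,0,0,0,0,0],[0.005,-0.001,0,0,0,0,0]]
  ]
}}

```text
time: 11.15
ee_pos: [0.5182, 0.1781, 0.095]
eef_rot: [0.701, 0.713, -0.0, -0.0]
ft_force: [0.0, -0.3, -3.9]
width: 0.0213
grip_force: 55.0
```

>>> {"op": "drive_tool", "data": {
  "moves": [
    [[0,0,0,0,0,0,0],[0,0,0,0,0,0,0]]
  ]
}}

```text
time: 11.35
ee_pos: [0.5188, 0.1763, 0.095]
eef_rot: [0.702, 0.712, -0.0, 0.0]
ft_force: [-0.4, 0.2, -4.3]
width: 0.0214
grip_force: 55.0
```

```bash
python3 -c "
from h import *
delta([.517,.18,.095],91)
im=snap('wrist','w6')
"
```

```text
t 11.35 pos [0.5188 0.1763 0.095 ] J [-0.73  0.28  0.37  1.84 -0.12  1.05 -0.3 ]
yaw 90.84 tool shift [ 0.0037 -0.0018  0.    ] turn [ 0.0001  0.0005 -0.0027] in new frame [ 0.0037 -0.0018  0.    ]
```

View pics/w6.png

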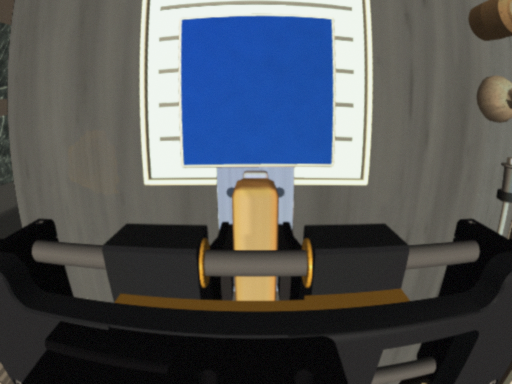

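The tile is held square over the tray. The tray's near rim corners are at (143,185) and (368,185), and the tile spans columns 182–332, rows 16–165.

```bash
python3 -c "
from h import *
for n,px,z in (('rimL',(143,185),.015),('rimR',(368,185),.015),('tileBL',(183,165),.074),('tileBR',(332,164),.074),('tileFL',(181,18),.074),('tileFR',(332,16),.074)): print(n,at('wrist',px,z))
"
```

```text
rimL [0.42   0.1889 0.015 ]
rimR [0.617 0.192 0.015]
tileBL [0.4722 0.2165 0.074 ]
tileBR [0.5665 0.2187 0.074 ]
tileFL [0.4701 0.3111 0.074 ]
tileFR [0.5643 0.3142 0.074 ]
```

>>> {"op": "drive_tool", "data": {
  "moves": [
    [[0.004,0,0.003,0,0,0,0],[0.007,0,0.005,0,0,0,0],[0.009,0,0.007,0,0,0,0],[0.007,0,0.005,0,0,0,0],[0.004,0,0.003,0,0,0,0],[0.001,0,0.002,0,0,0,0],[0,0,0,0,-0.03,0,0],[0,0,0,0,-0.05,0,0],[0,0,0,0,-0.04,0,0],[0,0,0,0,0,0,0]]
  ]
}}

```text
time: 12.4
ee_pos: [0.5178, 0.2108, 0.0699]
eef_rot: [0.699, 0.712, -0.042, 0.043]
ft_force: [-1.1, 1.1, -3.8]
width: 0.0214
grip_force: 55.0
```

```bash
python3 -c "
from h import *
delta([.5185,.208,.062],91,7)
"
```

```text
t 12.4 pos [0.5178 0.2108 0.0699] J [-0.84  0.37  0.37  1.79 -0.03  1.06 -0.46]
yaw 91.05 tool shift [-0.0018  0.0007  0.0081] turn [ 0.0001 -0.0019  0.0008] in new frame [-0.0018  0.0007  0.0081]
```

>>> {"op": "drive_tool", "data": {
  "moves": [
    [[-0.001,0,0.004,0,0,0,0],[-0.001,0,0.0045,0,0,0,0],[0.0014,0,-0.0048,0,-0.035,0,0],[0.0014,0,-0.0048,0,-0.035,0,0],[0.0014,0,-0.0048,0,-0.035,0,0],[0.0014,0,-0.0048,0,-0.035,0,0],[0.0014,0,-0.0048,0,-0.035,0,0],[0.0014,0,-0.0048,0,-0.035,0,0],[0,0,0,0,0,0,0],[0,0,0,0,0,0,0]]
  ]
}}

```text
time: 13.4
ee_pos: [0.5178, 0.2203, 0.088]
eef_rot: [0.692, 0.703, -0.115, 0.117]
ft_force: [0.2, 0.8, -2.8]
width: 0.0213
grip_force: 55.0
```

```bash
python3 -c "
from h import *
delta([.5185,.23,.099],91,25)
im=snap('wrist','w7'); b=snap('scene','s7'); a=snap('top','t7')
x=np.vstack([cv2.resize(im[:,90:430],(400,300)),cv2.resize(b[130:260,110:280],(400,300),interpolation=2)])
cv2.imwrite('pics/v7.png',cv2.cvtColor(x,cv2.COLOR_RGB2BGR))
"
```

```text
t 13.4 pos [0.5178 0.2203 0.088 ] J [-0.96  0.45  0.39  1.68  0.11  1.22 -0.62]
yaw 90.92 tool shift [ 0.0056  0.0008 -0.0136] turn [-0.0007 -0.107  -0.0013] in new frame [ 0.0041  0.0008 -0.0141]
```

View pics/v7.png

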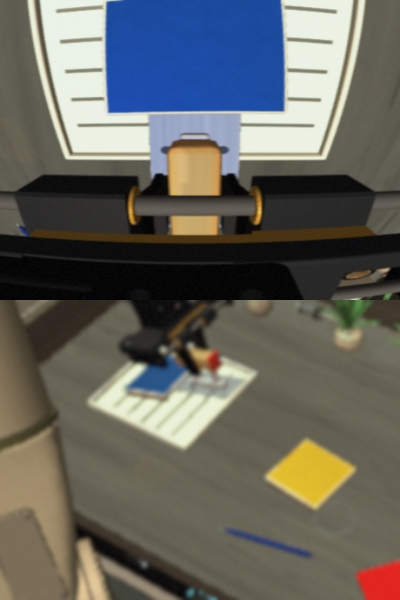

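The tile is sliding off at a pitch of about 19°. I'll finish the tip to 25°, then withdraw low.

>>> {"op": "drive_tool", "data": {
  "moves": [
    [[0.0014,0,-0.0048,0,-0.035,0,0],[0.0014,0,-0.0048,0,-0.035,0,0],[0.0014,0,-0.0048,0,-0.035,0,0],[0,0,0,0,0,0,0],[-0.0041,0,0.003,0,0,0,0],[-0.0087,0,0.0051,0,0,0,0],[-0.0087,0,0.0051,0,0,0,0],[-0.0091,0,0.0042,0,0,0,0],[-0.0091,0,0.0042,0,0,0,0],[0,0,0,0,0,0,0]]
  ]
}}

```text
time: 14.55
ee_pos: [0.5186, 0.182, 0.0977]
eef_rot: [0.686, 0.695, -0.152, 0.154]
ft_force: [0.4, -0.4, -2.4]
width: 0.0214
grip_force: 55.0
```

```bash
python3 -c "
from h import *
delta([.5185,.1,.094],91,25)
im=snap('wrist','w8'); b=snap('scene','s8')
x=np.vstack([cv2.resize(im[:,90:430],(400,300)),cv2.resize(b[130:260,110:280],(400,300),interpolation=2)])
cv2.imwrite('pics/v8.png',cv2.cvtColor(x,cv2.COLOR_RGB2BGR))
"
```

```text
t 14.55 pos [0.5186 0.182  0.0977] J [-0.98  0.46  0.42  1.69  0.19  1.27 -0.64]
yaw 90.76 tool shift [-0.0728 -0.0012  0.0379] turn [-0.0016 -0.0008 -0.0038] in new frame [-0.0728 -0.0015  0.038 ]
```

View pics/v8.png

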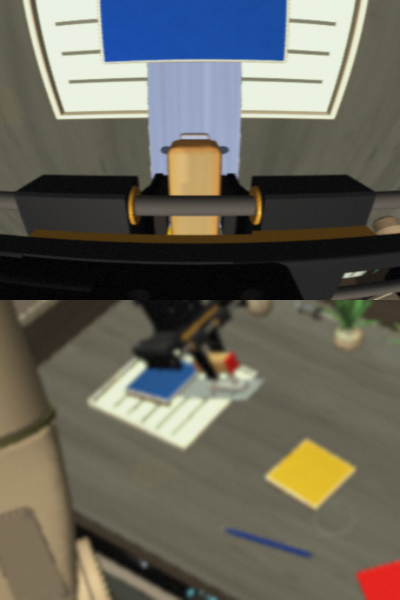

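The tile stays put while the blade withdraws, with about half the blade still under it. I'll continue lower.

>>> {"op": "drive_tool", "data": {
  "moves": [
    [[-0.0086,0,0.0053,0,0,0,0],[-0.0086,0,0.0053,0,0,0,0],[-0.0086,0,0.0053,0,0,0,0],[-0.0091,0,0.0042,0,0,0,0],[-0.0091,0,0.0042,0,0,0,0],[-0.0091,0,0.0042,0,0,0,0],[-0.0045,0,0.0021,0,0,0,0],[0,0,0,0,0,0,0]]
  ]
}}

```text
time: 15.45
ee_pos: [0.5195, 0.1183, 0.094]
eef_rot: [0.685, 0.696, -0.151, 0.154]
ft_force: [1.3, -0.4, -1.7]
width: 0.0219
grip_force: 55.0
```

```bash
python3 -c "
from h import *
delta([.5185,.1,.094],91,25)
im=snap('wrist','w9'); b=snap('scene','s9')
x=np.vstack([cv2.resize(im[:,90:430],(400,300)),cv2.resize(b[130:260,110:280],(400,300),interpolation=2)])
cv2.imwrite('pics/v9.png',cv2.cvtColor(x,cv2.COLOR_RGB2BGR))
"
```

```text
t 15.45 pos [0.5195 0.1183 0.094 ] J [-0.92  0.4   0.45  1.78  0.23  1.21 -0.58]
yaw 90.84 tool shift [-0.0166 -0.0013  0.0078] turn [-0.001  -0.0013 -0.0025] in new frame [-0.0166 -0.0013  0.0078]
```

View pics/v9.png

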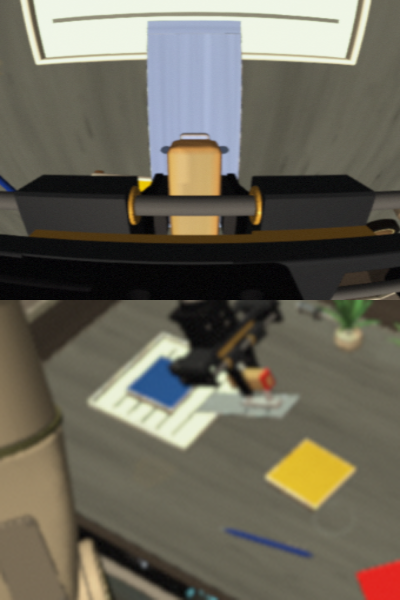

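The blade is out and the tile lies in the tray. I'll raise and level the trowel, then carry it to the free area.

>>> {"op": "drive_tool", "data": {
  "moves": [
    [[-0.0127,0,-0.0272,0,0,0,0],[-0.0127,0,-0.0272,0,0,0,0],[-0.01,0,0,0,0.11,0,0],[-0.02,0,0,0,0.11,0,0],[-0.02,0,0,0,0.11,0,0],[-0.02,0,0,0,0.106,0,0],[-0.02,0,0,0,0,0,0],[0,0,0,0,0,0,0]]
  ]
}}

```text
time: 16.35
ee_pos: [0.521, 0.0279, 0.1714]
eef_rot: [0.703, 0.711, 0.0, 0.0]
ft_force: [0.2, 1.4, -2.2]
width: 0.0216
grip_force: 55.0
```

```bash
python3 -c "
from h import *
delta([.622,-.18,.083],86.3)
"
```

```text
t 16.35 pos [0.521  0.0279 0.1714] J [-0.64  0.14  0.55  1.83 -0.08  1.19 -0.06]
yaw 90.6 tool shift [-0.209   0.0987  0.0883] turn [ 0.0008 -0.0006  0.0751] in new frame [-0.201   0.1142  0.0884]
```

>>> {"op": "drive_tool", "data": {
  "moves": [
    [[0,0,0,0,0,0.075,0],[-0.025,0.014,0.005,0,0,0,0],[-0.03,0.017,0.01,0,0,0,0],[-0.03,0.017,0.013,0,0,0,0],[-0.03,0.017,0.015,0,0,0,0],[-0.03,0.017,0.015,0,0,0,0],[-0.03,0.017,0.015,0,0,0,0],[-0.026,0.015,0.015,0,0,0,0],[0,0,0,0,0,0,0],[0,0,0,0,0,0,0]]
  ]
}}

```text
time: 17.35
ee_pos: [0.6228, -0.1747, 0.0816]
eef_rot: [0.727, 0.686, -0.0, -0.001]
ft_force: [1.3, 0.4, -2.2]
width: 0.0214
grip_force: 55.0
```

```bash
python3 -c "
from h import *
delta([.622,-.18,.035],86.3)
"
```

```text
t 17.35 pos [ 0.6228 -0.1747  0.0816] J [-0.24  0.55  0.6   1.58 -0.33  1.12  0.38]
yaw 86.65 tool shift [-0.0054 -0.0004  0.0466] turn [-0.002  -0.0011  0.0061] in new frame [-0.0054 -0.0005  0.0466]
```

>>> {"op": "drive_tool", "data": {
  "moves": [
    [[0,0,0.015,0.001,0.001,0,0],[0,0,0.015,0.001,0,0,0],[0,0,0.01,0,0,0,0],[0,0,0.005,0,0,0,0],[0,0,0.002,0,0,0,0],[0,0,0.0015,0,0,0,0],[0,0,0,0,0,0,0],[0,0,0,0,0,0,0]]
  ]
}}

```text
time: 18.15
ee_pos: [0.623, -0.1756, 0.0346]
eef_rot: [0.728, 0.686, 0.0, -0.001]
ft_force: [-0.0, 0.1, -1.5]
width: 0.0215
grip_force: 55.0
```

```bash
python3 -c "
from h import *
delta([.622,-.18,.033],86.3)
"
```

```text
t 18.15 pos [ 0.623  -0.1756  0.0346] J [-0.22  0.6   0.57  1.61 -0.36  1.04  0.4 ]
yaw 86.61 tool shift [-0.0045 -0.0008  0.0016] turn [-0.0013 -0.002   0.0055] in new frame [-0.0045 -0.0007  0.0016]
```

Down the last 1.5 mm, then open and rise.

>>> {"op": "drive_tool", "data": {
  "moves": [
    [[0,0,0.001,0,0,0,0],[0,0,0.0007,0,0,0,0],[0,0,0,0,0,0,0],[0,0,0,0,0,0,1],[0,0,0,0,0,0,1],[0,0,0,0,0,0,1],[0,0,0,0,0,0,1],[0,0,0,0,0,0,1],[0,0,0,0,0,0,1],[0,0,0,0,0,0,1]]
  ]
}}

```text
time: 19.15
ee_pos: [0.6227, -0.1754, 0.0324]
eef_rot: [0.728, 0.686, 0.0, -0.001]
ft_force: [0.2, 0.7, -0.4]
width: 0.0694
grip_force: 0.0
```

>>> {"op": "drive_tool", "data": {
  "moves": [
    [[0,0,0,0,0,0,1],[0,0,-0.01,0,0,0,1],[0,0,-0.03,0,0,0,1],[0,0,-0.04,0,0,0,1],[0,0,-0.04,0,0,0,1],[0,0,-0.03,0,0,0,1],[-0.02,0,0,0,0,0,1],[-0.02,0,0,0,0,0,1],[0,0,0,0,0,0,1],[0,0,0,0,0,0,1]]
  ]
}}

```text
time: 20.15
ee_pos: [0.6206, -0.2158, 0.1828]
eef_rot: [0.728, 0.686, 0.0, -0.001]
ft_force: [0.6, 0.1, -0.2]
width: 0.0868
grip_force: 0.0
```

```bash
python3 -c "
from h import *
delta([.622,-.18,.033],86.3)
a=snap('top','t10'); b=snap('scene','s10')
x=np.vstack([cv2.resize(a[130:250,110:370],(640,295),interpolation=2),cv2.resize(b[130:290,110:360],(460,295),interpolation=2)[:, :].copy() if 0 else cv2.resize(b[140:260,110:370],(640,295),interpolation=2)])
cv2.imwrite('pics/v10.png',cv2.cvtColor(x,cv2.COLOR_RGB2BGR))
h=cv2.cvtColor(a,cv2.COLOR_RGB2HSV); 
for n,lo,hi in (('blue',(100,150,60),(130,255,255)),('yel',(20,120,90),(35,255,255))):
  m=cv2.inRange(h,lo,hi); k=np.zeros_like(m); k[145:225,120:270]=255; ys,xs=np.nonzero(m&k)
  p=np.array([at('top',q,.015)[:2] for q in zip(xs,ys)],np.float32); print(n,len(p),cv2.minAreaRect(p))
"
```

```text
t 20.15 pos [ 0.6206 -0.2158  0.1828] J [-0.2   0.48  0.64  1.45 -0.29  1.31  0.41]
yaw 86.57 tool shift [ 0.0355 -0.0005  0.1499] turn [-0.0017 -0.0022  0.0046] in new frame [ 0.0358 -0.0009  0.1498]
blue 607 ((0.5193002820014954, 0.3033190071582794), (0.08776866644620895, 0.08878432214260101), 1.7599382400512695)
yel 602 ((0.47872623801231384, -0.00809691846370697), (0.09603873640298843, 0.09869168698787689), 83.46109008789062)
```

View pics/v10.png

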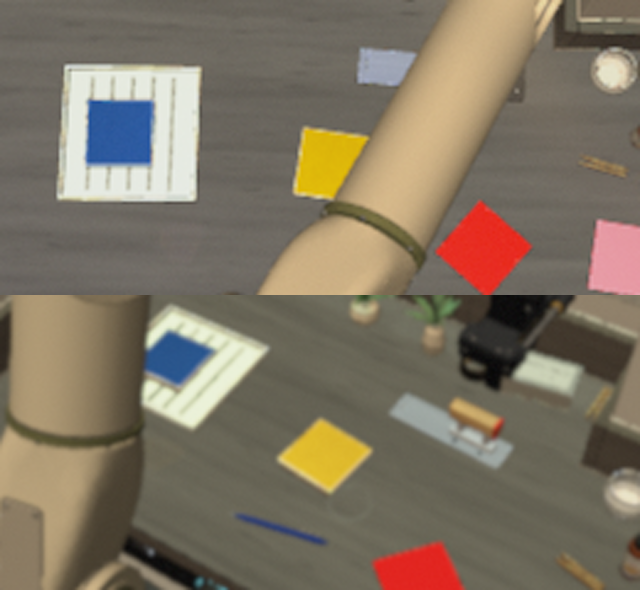

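The blue tile lies flat in the tray at (0.519, 0.303), face up. The trowel lies flat on the worktop, the yellow tile has not moved, and the gripper is clear of everything.

```bash
python3 -c "
from bench import r
print(r.close_job())"
```

```text
the job is handed in; nothing more can be done
None
```

The job is handed in: the blue tile lies flat and face up on the drying tray's floor, the trowel is flat on the worktop clear of the tray and both tiles, and the yellow tile was left in place.

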